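# Re-set a worn vacuum valve to one spindle turn open

## Robot

A 7-joint arm with a two-finger parallel gripper is mounted at the origin on the work surface. World frame = base frame: x ahead of the robot, y to its left, z up, the work surface at z = 0. Lengths are in m, angles in degrees, forces in N, time in s.
With the tool pointing down it reaches from about 0.425 to 0.875 m from the base axis. Payload 9.9 kg.
Tool frame: the origin (TCP) lies at the very end of the fingers, on their centre line; the grasp point (between the pads) lies 19 mm behind it; z points along the fingers, y is the line along which they close (so a half turn about z gives the same grasp; the last joint's range is limited). The gripper opens to 85 mm and grips with 20 to 120 N. Pads are 22 mm wide; open, the fingers measure 114 mm over their backs; the gripper's body (76 mm by 85 mm) begins 54 mm behind the grasp point. The pads swing forward as they close: fully open they stand 13 mm farther back than shut.
Start: joints at [-78.77, 32.985, 1.427, 82.34, -0.859, 64.687, -3.237], TCP at [0.186, 0.649, 0.231] pointing down, gripper open.
Joint ranges: [-157.87, 157.87], [-19.46, 123.44], [-87.15, 90], [11.01, 140.99], [-62.26, 242.26], [9.8, 113.94], [-161.44, 161.44]. Speed limits (degrees/s): [127.2, 127.2, 172.46, 172.46, 180, 180, 180].

## Interface

Orientations are given as a 3x3 rotation matrix whose columns are the frame's x, y, z axes.
In Python, from workcell import arm gives the robot as it stands.
- The arm moves only by the shell command python3 -m crank 'ROWS' [FORCE]. ROWS is JSON, one flat list of numbers, 7 for each row, row after row: the shift along the world's x, y, z in cm, then the turn, a rotation vector about the world's x, y, z in degrees, then the closure in counts, from 0 (fully open) to 255 (shut). In form: [dx, dy, dz, wx, wy, wz, fingers, dx, dy, dz, wx, wy, wz, fingers, ...]. A call has 1 to 20 rows; each row is the pose to reach, as a shift and turn from the pose commanded when the call began; what a row does not reach only later rows make up. A row lasts 1/12 s, in which the tool goes at most 41.7 mm and 7.16 degrees, less where a joint would pass 70% of its speed; a pose out of reach is approached as far as the arm can. A call with a gripper value outside its range is refused whole. The fingers move at their own pace and stop on an object; FORCE is the grip in N (left out, the last holds). Time passes only in rows, so rows that repeat a pose let the fingers close. It gives the time, the measured TCP pose, the force, the opening and the grip force at its end, in the units of the state.
- arm.get_obs(): the state, without advancing time (a new reading comes with each control period).
- arm.capture(name): name is "side" or "top"; returns the picture (384x512x3 uint8, red, green, blue); there is no depth.
- arm.camera_model(name): a dict with "K" (3x3 intrinsics, pixels), "world_from_camera" (4x4, takes a point from camera to world coordinates). Camera axes: x right, y up, looking along -z (the intrinsics and any distortion apply to the point x, -y, -z); pixel columns grow to the right and rows downward; lengths in m; the calibration is good to about 2 mm. A picture is of the moment at which its call begins. camera_model takes no time and is no camera call.
- arm.sign_off(): hands the job in; it is judged then, once.
The state is a dict: "t": time; "joint_positions": joint angles; "qd": joint speeds; "joint_torque": joint torques, N m; "ee_pos": TCP position; "eef_rot": TCP orientation; "contact_force": force on the tool from outside, world axes, zero at the start; "ft_torque": the same for the moment, N m; "grip_width": finger opening in m; "grasp_force": force on a finger pad.
Only numpy, scipy, OpenCV 4.12 (cv2) and the standard library are available. Lean on these libraries where they do the work, as an engineer would, in place of code of your own. Each camera call takes 0.05 s, during which the arm holds its last target. There are 200 camera calls.

## Task

Use the handle on the handwheel of the vacuum line's gate valve to wind the valve shut (clockwise seen from above) until you feel the gate just come up against its seat, without forcing it. Then wind back the other way: the worn wheel first turns loosely without taking the spindle along, so feel where that lost motion is taken up and only from there count one full turn open. Let go of the handle and leave the glassware and tools around the valve where they are.

Things in the scene. Friction and masses are not known exactly. Their poses are not given: they have to be found in the camera images.
- valve: the gate valve, fixed: grey 150 x 120 mm base plate, dark steel body on a flanged pipe (along its y), horizontal handwheel on top; origin under the plate's centre, on the wheel's axis. The worn wheel has loose lost motion on its spindle: the same at each reversal, its amount unknown (a fair part of a turn), place in it at the start varies. At the start the gate is 0.1 to 0.4 spindle turn open
- hub (a point): on the handwheel's vertical axis, level with the rim's top (117 mm up). Wheel 128 mm across, rim bar 12 mm, dark steel, three spokes. Clockwise from above shuts. To turn it takes about 0.03 N m (0.5 N at the handle) in the lost motion, 0.4 N m (7 N) plus a little with speed when it carries the spindle, and 4 N m more per rad once the gate is seated
- handle_mid (a point): centre (half-way up) of the upright black crank handle on the wheel's rim: cylinder 18 mm across, 46 mm tall, its axis 55 mm from the wheel's axis, its foot 2 mm above the rim's top. It revolves freely on its own pin, so a hand holding it can go round in a circle without turning. It goes round with the wheel; its orientation tells nothing
- gate (a joint): lift of the gate in m, shown by a thin steel pin in the gland, under the wheel: 0 on its seat, plus 0.001 (1 mm, a fine thread) for each full anticlockwise turn of the spindle (not of the wheel). The reading is too coarse to set the valve by
- gland (a joint): twist in rad of the springy brass gland that carries the spindle, under the wheel: 0 unloaded, 0.1 rad for each 0.4 N m, negative when the spindle is turned clockwise (shut). Running the spindle shut twists it about -0.1; past -0.32 (1.28 N m, 23 N at the handle) the seat is being forced
- beaker: bystander: glass beaker 60 mm across, 70 mm tall; origin under its centre
- flask: bystander: conical glass flask 68 mm across, 88 mm tall; origin under its centre
- vial: bystander: small amber jar 28 mm across, 50 mm tall; origin under its centre
- spanner: bystander: steel wrench 150 mm long, lying; origin on the bench under it
- carton: bystander: paper carton 80 x 50 x 22 mm; origin under its centre
- clampring: bystander: aluminium ring 54 mm across, 16 mm tall; origin under its centre
- reagent: bystander: glass bottle with cap, 64 mm across, 100 mm tall; origin under its centre
Not all that is in view belongs to the job. Leave any purple or red look-alike of the valve alone.

How it is judged (in metres and radians):
On the way:
1. the gate is wound down onto its seat (value of joint gate below 2e-05 m), for 0.1 s.
At the end, for the whole second after the job is handed in: after having been on its seat, the gate rests one full spindle turn open: lifted 1.0 mm, within 0.067 mm (24 degrees of spindle turn), and still; the handle is let go (value of joint gate between 0.000933 and 0.001067 m and velocity of joint gate between -0.0002 and 0.0002 m/s); the robot touches nothing.
It fails at once if the gate was forced into its seat (more than 1.28 N m clockwise, gland twisted past -0.32 rad) (value of joint gland below -0.32 rad).
It fails at once if a bystander was shoved more than 25 mm or knocked over (distance of any of beaker, flask, vial, spanner, carton, clampring, reagent from where it was at the start of the episode above 0.025 m or angle between any of beaker, flask, vial, reagent's own z axis and vertical above 0.6 rad).
It also fails if it takes over 72 s, if anything falls off the work surface, if the arm or the gripper's body presses on something with over 40 N, if the wrist force passes 120 N, or if a joint passes its speed limit or range.

## Working session

There is one attempt and no reset: what is moved stays moved. The work goes in short steps, Python scripts to look and compute and a shell command to move; the robot and the scene stay as the last step left them, time stands still between calls to the robot, and variables do not carry over. Pictures are saved under pics/ and viewed, at most 10 in all, crops included, and the job is handed in when it is done.

```bash
ls; mkdir -p pics; python3 - <<'E'
from workcell import arm
import cv2, numpy as np
for n in("top","side"):
    im=arm.capture(n); cv2.imwrite(f"pics/{n}0.png",cv2.cvtColor(im,cv2.COLOR_RGB2BGR))
    m=arm.camera_model(n); print(n,np.round(m["K"],1).tolist(),np.round(m["world_from_camera"],3).tolist(),[k for k in m])
o=arm.get_obs(); print(o["t"],o["ee_pos"],o["eef_rot"],o["grip_width"])
E
```

```text
pics
top [[407.3, 0.0, 257.1], [0.0, 407.3, 191.9], [0.0, 0.0, 1.0]] [[0.021, 0.997, -0.072, 0.46], [-1.0, 0.019, -0.021, 0.043], [-0.019, 0.072, 0.997, 1.248], [0.0, 0.0, 0.0, 1.0]] ['K', 'world_from_camera']
side [[474.4, 0.0, 250.1], [0.0, 474.4, 186.3], [0.0, 0.0, 1.0]] [[0.867, 0.253, -0.429, 0.045], [-0.498, 0.447, -0.743, -0.786], [0.004, 0.858, 0.513, 0.686], [0.0, 0.0, 0.0, 1.0]] ['K', 'world_from_camera']
0.1 [0.18631072 0.64839234 0.23053077] [[-9.61118346e-01  2.76136598e-01 -3.21982015e-04]
 [ 2.76136775e-01  9.61117336e-01 -1.39534385e-03]
 [-7.58430087e-05 -1.43000165e-03 -9.99998975e-01]] 0.08540447535412724
```

View pics/top0.png

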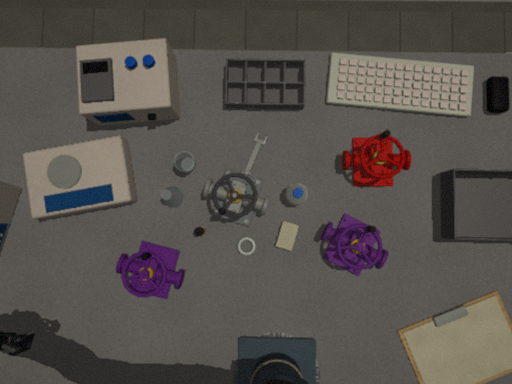

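View pics/side0.png

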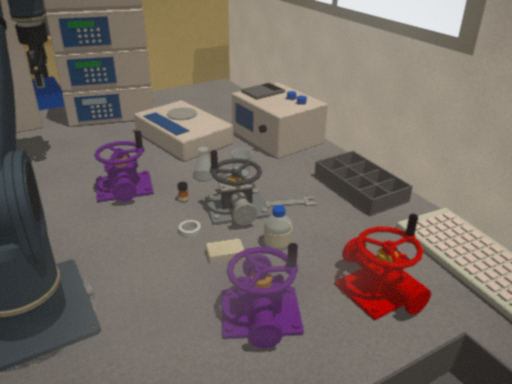

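Candidates for the valve: grey at top (235,197) / side (236,185); purple at top (150,272) and (355,244); red at top (377,160). I choose the grey one. Its handle looks to be at top (217,211) / side (214,158); I'll check that in a close crop.

```bash
cat > h.py <<'E'
from workcell import arm
import cv2, numpy as np
def ray(n,u,v):
    m=arm.camera_model(n);K=np.array(m["K"]);T=np.array(m["world_from_camera"])
    d=np.array([(u-K[0,2])/K[0,0],-(v-K[1,2])/K[1,1],-1]); return T[:3,3],T[:3,:3]@d
def plane(n,u,v,z):
    o,d=ray(n,u,v); return o+d*(z-o[2])/d[2]
def proj(n,p):
    m=arm.camera_model(n);K=np.array(m["K"]);T=np.linalg.inv(np.array(m["world_from_camera"]))
    q=T[:3,:3]@np.array(p)+T[:3,3]; return K[0,0]*q[0]/-q[2]+K[0,2],K[1,2]+K[1,1]*q[1]/q[2]
E
python3 - <<'E'
from h import *
a=cv2.imread("pics/top0.png")[165:230,195:275]; b=cv2.imread("pics/side0.png")[140:230,195:275]
a=cv2.resize(a,None,fx=5,fy=5,interpolation=cv2.INTER_CUBIC); b=cv2.resize(b,None,fx=5,fy=5,interpolation=cv2.INTER_CUBIC)
a=cv2.copyMakeBorder(a,0,b.shape[0]-a.shape[0],0,0,0)
cv2.imwrite("pics/crop0.png",cv2.convertScaleAbs(np.hstack([a,b]),alpha=1.6))
E
```

```text
(no output)
```

View pics/crop0.png

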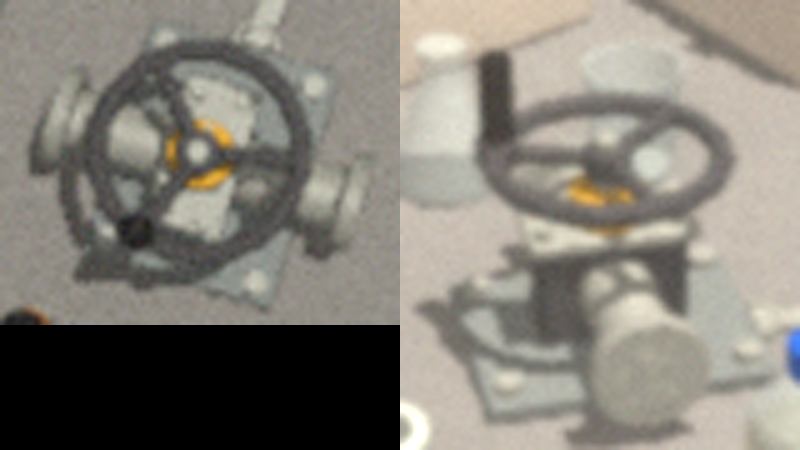

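The crop shows the grey valve. In the top view the hub is at about (234.9,195.9) and the handle top at about (222,211.6). In the side view the handle runs from (214.4,150.5) to (214.6,168).

```bash
python3 - <<'E'
from h import *
from scipy.optimize import least_squares
hub=plane("top",234.9,195.9,.111); print("hub top ring",hub, "hubnut", plane("top",234.4,195.4,.117))
# side ring: left 480-> right 735, top 92 bottom 222 
print("hub side", plane("side",195+207/5,140+157/5,.111))
print("handle top", plane("top",222,211.6,.163), "side mid",plane("side",214.5,159,.142))
# dark mask centroid of handle
for n,(x0,y0,x1,y1) in dict(top=(212,200,232,222),side=(206,146,224,172)).items():
    im=cv2.imread(f"pics/{n}0.png")[y0:y1,x0:x1].max(2); m=im<(34 if n=="top" else 45); ys,xs=np.nonzero(m); print(n,m.sum(),xs.mean()+x0,ys.mean()+y0,ys.min()+y0,ys.max()+y0)
for nm,u,v in [("beaker",184,162),("flask",171,197),("vial",199,232),("ring",247,246),("carton",287,236),("reagent",297,194),("spanner",257,150)]:
    print(nm,plane("top",u,v,.03))
E
```

```text
hub top ring [0.52962316 0.1280492  0.111     ] hubnut [0.53062418 0.12902625 0.117     ]
hub side [0.5320832  0.12570693 0.111     ]
handle top [0.48386577 0.15753064 0.163     ] side mid [0.48875007 0.15854236 0.142     ]
top 29 221.86206896551724 211.17241379310346 209 214
side 11 213.54545454545453 161.0909090909091 154 167
beaker [0.63426893 0.29074755 0.03      ]
flask [0.52752868 0.32641336 0.03      ]
vial [0.42457479 0.23874744 0.03      ]
ring [0.38620568 0.09449917 0.03      ]
carton [ 0.41827769 -0.02369903  0.03      ]
reagent [ 0.54386926 -0.05165402  0.03      ]
spanner [0.67471835 0.07072857 0.03      ]
```

```bash
python3 -m crank '[30,-49,0,0,0,0,0,30,-49,0,0,0,0,0,30,-49,0,0,0,0,0,30,-49,0,0,0,0,0,30,-49,0,0,0,0,0,30,-49,0,0,0,0,0,30,-49,0,0,0,0,0,30,-49,0,0,0,0,0,30,-49,0,0,0,0,0,30,-49,0,0,0,0,0,30,-49,0,0,0,0,0,30,-49,0,0,0,0,0,30,-49,0,0,0,0,0,30,-49,0,0,0,0,0,30,-49,0,0,0,0,0,30,-49,0,0,0,0,0,30,-49,0,0,0,0,0,30,-49,0,0,0,0,0]' 40
python3 - <<'E'
from h import *
o=arm.get_obs(); print(o["t"],o["ee_pos"],o["contact_force"],o["joint_positions"])
im=arm.capture("side"); cv2.imwrite("pics/side1.png",cv2.cvtColor(cv2.resize(im[80:260,130:370],None,fx=3,fy=3),cv2.COLOR_RGB2BGR))
print(proj("side",[*o["ee_pos"][:2],.142]))
E
```

```text
t: 1.6
ee_pos: [0.4856, 0.1602, 0.2311]
eef_rot: [[-0.962, 0.274, -0.001], [0.274, 0.962, 0.0], [0.001, 0.0, -1.0]]
contact_force: [0.7, 0.4, 0.1]
grip_width: 0.0851
grasp_force: 0.0
1.6 [0.48563025 0.16015333 0.23107641] [0.71857388 0.44033057 0.06872934] [-29.12319286  19.28883704   7.69963118 106.94928793  -3.18215148
  53.99969665  54.11459655]
(np.float64(213.07569848689872), np.float64(159.0246600871247))
```

View pics/side1.png

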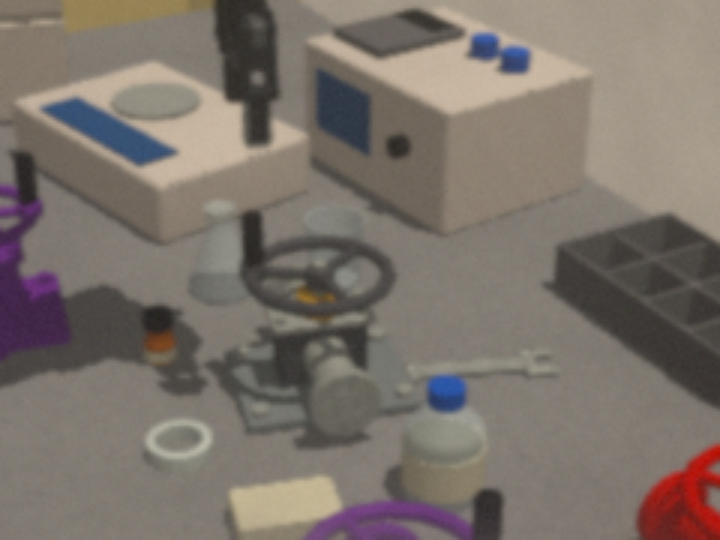

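The gripper sits above the handle: crop (258,140), with the handle at crop (252,235). Next I descend and close.

```bash
python3 -m crank '[0,0,-2,0,0,0,0,0,0,-4,0,0,0,0,0,0,-6,0,0,0,0,0,0,-8,0,0,0,0,0,0,-9,0,0,0,0,0,0,-10,0,0,0,0,0,0,-10,0,0,0,0,0,0,-10,0,0,0,0,0,0,-10,0,0,0,100,0,0,-10,0,0,0,150,0,0,-10,0,0,0,180,0,0,-10,0,0,0,255,0,0,-10,0,0,0,255,0,0,-10,0,0,0,255,0,0,-10,0,0,0,255,0,0,-10,0,0,0,255,0,0,-10,0,0,0,255]' 40
```

```text
t: 3.07
ee_pos: [0.4864, 0.1589, 0.1315]
eef_rot: [[-0.961, 0.276, 0.0], [0.276, 0.961, 0.0], [-0.0, 0.0, -1.0]]
contact_force: [-1.2, 1.9, 4.2]
grip_width: 0.0172
grasp_force: 38.9
```

```bash
cat >> h.py <<'E'
def tab(f0,f1,st,c=(0,0)):
    "offsets in cm from angle f0 along the circle"
    s=np.sign(f1-f0)*st; g=np.deg2rad(np.arange(f0+s,f1+s/2,s)); a=np.deg2rad(f0)
    print(f0,f1,' '.join(f"{x:.2f},{y:.2f};" for x,y in zip(5.5*(np.cos(g)-np.cos(a))+c[0],5.5*(np.sin(g)-np.sin(a))+c[1])))
E
cat > st.py <<'E'
from h import *
o=arm.get_obs(); p=np.array(o["ee_pos"][:2])-[.5309,.1267]; f=np.array(o["contact_force"])
r=np.hypot(*p); u=p/r
print("t %.2f ang %.1f r %.4f Frad %.1f Ftan %.1f (x%.0f mNm) Fz %.1f  w %.4f grip %.0f"%(o["t"],np.degrees(np.arctan2(p[1],p[0]))%360,r,f[:2]@u,u[0]*f[1]-u[1]*f[0],1000*(p[0]*f[1]-p[1]*f[0]),f[2],o["grip_width"],o["grasp_force"]))
E
python3 st.py; python3 -c "
from h import *
tab(144,114,5);tab(114,84,5);tab(84,54,5)"
```

```text
t 3.07 ang 144.1 r 0.0549 Frad 2.1 Ftan -0.8 (x-44 mNm) Fz 4.2  w 0.0172 grip 39
144 114 0.30,0.38; 0.63,0.72; 0.99,1.04; 1.37,1.33; 1.78,1.58; 2.21,1.79;
114 84 0.45,0.18; 0.91,0.31; 1.38,0.41; 1.85,0.46; 2.33,0.47; 2.81,0.45;
84 54 0.47,-0.07; 0.94,-0.18; 1.40,-0.34; 1.84,-0.53; 2.26,-0.76; 2.66,-1.02;
```

```bash
python3 -m crank '[0.30,0.38,0,0,0,0,255,0.63,0.72,0,0,0,0,255,0.99,1.04,0,0,0,0,255]' >/dev/null; python3 st.py
python3 -m crank '[0.38,0.29,0,0,0,0,255,0.79,0.54,0,0,0,0,255,1.22,0.75,0,0,0,0,255]' >/dev/null; python3 st.py
python3 -m crank '[0,0,0,0,0,0,255,0,0,0,0,0,0,255]' ; python3 st.py
```

```text
t 3.32 ang 128.7 r 0.0554 Frad 3.6 Ftan 1.1 (x62 mNm) Fz 5.1  w 0.0169 grip 39
t 3.57 ang 113.4 r 0.0558 Frad 3.9 Ftan 1.3 (x75 mNm) Fz 5.6  w 0.0165 grip 39
t: 3.73
ee_pos: [0.5089, 0.178, 0.1315]
eef_rot: [[-0.961, 0.275, 0.001], [0.275, 0.961, 0.001], [-0.0, 0.001, -1.0]]
contact_force: [-1.7, 4.9, 5.5]
grip_width: 0.0168
grasp_force: 39.3
t 3.73 ang 113.2 r 0.0558 Frad 5.2 Ftan -0.3 (x-18 mNm) Fz 5.5  w 0.0168 grip 39
```

```bash
python3 -m crank '[0.45,0.18,0,0,0,0,255,0.91,0.31,0,0,0,0,255,1.38,0.41,0,0,0,0,255]' >/dev/null; python3 st.py
python3 -m crank '[0.47,0.05,0,0,0,0,255,0.95,0.06,0,0,0,0,255,1.43,0.04,0,0,0,0,255]' >/dev/null; python3 st.py
python3 -m crank '[0,0,0,0,0,0,255,0,0,0,0,0,0,255]' >/dev/null; python3 st.py;python3 -c "
from h import *
tab(84,74,5);tab(74,64,5);tab(64,54,5);tab(54,44,5);tab(44,34,5);tab(34,24,5);tab(24,14,5);tab(14,4,5)"
```

```text
t 3.98 ang 98.6 r 0.0562 Frad 4.2 Ftan 0.9 (x48 mNm) Fz 5.4  w 0.0169 grip 39
t 4.23 ang 83.5 r 0.0565 Frad 4.0 Ftan 0.2 (x13 mNm) Fz 4.7  w 0.0170 grip 39
t 4.40 ang 83.1 r 0.0564 Frad 5.4 Ftan -0.3 (x-15 mNm) Fz 5.5  w 0.0170 grip 39
84 74 0.47,-0.07; 0.94,-0.18;
74 64 0.46,-0.15; 0.90,-0.34;
64 54 0.42,-0.23; 0.82,-0.49;
54 44 0.38,-0.30; 0.72,-0.63;
44 34 0.32,-0.36; 0.60,-0.75;
34 24 0.25,-0.41; 0.46,-0.84;
24 14 0.18,-0.45; 0.31,-0.91;
14 4 0.10,-0.47; 0.15,-0.95;
```

```bash
python3 -m crank '[0.47,-0.07,0,0,0,0,255,0.94,-0.18,0,0,0,0,255]' >/dev/null; python3 st.py
python3 -m crank '[0.46,-0.15,0,0,0,0,255,0.90,-0.34,0,0,0,0,255]' >/dev/null; python3 st.py
python3 -m crank '[0.42,-0.23,0,0,0,0,255,0.82,-0.49,0,0,0,0,255]' >/dev/null; python3 st.py
python3 -m crank '[0,0,0,0,0,0,255,0,0,0,0,0,0,255]' >/dev/null; python3 st.py
```

```text
t 4.57 ang 73.8 r 0.0566 Frad 5.8 Ftan 1.2 (x66 mNm) Fz 4.4  w 0.0169 grip 39
t 4.73 ang 63.5 r 0.0567 Frad 4.8 Ftan 0.4 (x25 mNm) Fz 4.2  w 0.0170 grip 39
t 4.90 ang 53.6 r 0.0568 Frad 4.3 Ftan 0.5 (x31 mNm) Fz 4.5  w 0.0169 grip 39
t 5.07 ang 52.9 r 0.0567 Frad 5.2 Ftan -0.6 (x-33 mNm) Fz 4.9  w 0.0169 grip 39
```

```bash
python3 -m crank '[0.38,-0.30,0,0,0,0,255,0.72,-0.63,0,0,0,0,255]' >/dev/null; python3 st.py
python3 -m crank '[0.32,-0.36,0,0,0,0,255,0.60,-0.75,0,0,0,0,255]' >/dev/null; python3 st.py
python3 -m crank '[0.25,-0.41,0,0,0,0,255,0.46,-0.84,0,0,0,0,255]' >/dev/null; python3 st.py
python3 -m crank '[0,0,0,0,0,0,255,0,0,0,0,0,0,255]' >/dev/null; python3 st.py;python3 -c "
from h import *
for a in range(4,-120,-10):tab(a,a-10,5)"
```

```text
t 5.23 ang 43.8 r 0.0568 Frad 4.4 Ftan 0.5 (x27 mNm) Fz 3.0  w 0.0168 grip 39
t 5.40 ang 33.5 r 0.0567 Frad 5.8 Ftan 1.7 (x94 mNm) Fz 2.4  w 0.0165 grip 39
t 5.57 ang 25.4 r 0.0567 Frad 4.2 Ftan 8.3 (x469 mNm) Fz 3.2  w 0.0167 grip 39
t 5.73 ang 25.3 r 0.0567 Frad 4.4 Ftan 5.6 (x320 mNm) Fz 4.2  w 0.0169 grip 39
4 -6 0.01,-0.48; -0.02,-0.96;
-6 -16 -0.07,-0.47; -0.18,-0.94;
-16 -26 -0.15,-0.46; -0.34,-0.90;
-26 -36 -0.23,-0.42; -0.49,-0.82;
-36 -46 -0.30,-0.38; -0.63,-0.72;
-46 -56 -0.36,-0.32; -0.75,-0.60;
-56 -66 -0.41,-0.25; -0.84,-0.46;
-66 -76 -0.45,-0.18; -0.91,-0.31;
-76 -86 -0.47,-0.10; -0.95,-0.15;
-86 -96 -0.48,-0.01; -0.96,0.02;
-96 -106 -0.47,0.07; -0.94,0.18;
-106 -116 -0.46,0.15; -0.90,0.34;
-116 -126 -0.42,0.23; -0.82,0.49;
```

```bash
python3 -m crank '[0.18,-0.45,0,0,0,0,255,0.31,-0.91,0,0,0,0,255]' >/dev/null; python3 st.py
python3 -m crank '[0.10,-0.47,0,0,0,0,255,0.15,-0.95,0,0,0,0,255]' >/dev/null; python3 st.py
python3 -m crank '[0.01,-0.48,0,0,0,0,255,-0.02,-0.96,0,0,0,0,255]' >/dev/null; python3 st.py
python3 -m crank '[0,0,0,0,0,0,255,0,0,0,0,0,0,255]' >/dev/null; python3 st.py
```

```text
t 5.90 ang 16.4 r 0.0566 Frad 4.9 Ftan 7.1 (x404 mNm) Fz 3.6  w 0.0169 grip 39
t 6.07 ang 6.1 r 0.0564 Frad 4.2 Ftan 8.2 (x463 mNm) Fz 3.0  w 0.0163 grip 39
t 6.23 ang 356.0 r 0.0561 Frad 2.6 Ftan 7.9 (x443 mNm) Fz 2.6  w 0.0164 grip 39
t 6.40 ang 355.3 r 0.0561 Frad 3.0 Ftan 6.6 (x373 mNm) Fz 2.4  w 0.0166 grip 39
```

```bash
cat >> st.py <<'E'
import sys
T=p[0]*f[1]-p[1]*f[0]
if len(sys.argv)>1 and abs(T)>float(sys.argv[1]): sys.exit(1)
E
python3 -c "
from h import *
for a in range(-6,-146,-5):tab(a,a-5,2.5)"
```

```text
-6 -11 -0.03,-0.24; -0.07,-0.47;
-11 -16 -0.05,-0.23; -0.11,-0.47;
-16 -21 -0.07,-0.23; -0.15,-0.46;
-21 -26 -0.09,-0.22; -0.19,-0.44;
-26 -31 -0.11,-0.21; -0.23,-0.42;
-31 -36 -0.13,-0.20; -0.26,-0.40;
-36 -41 -0.15,-0.19; -0.30,-0.38;
-41 -46 -0.16,-0.18; -0.33,-0.35;
-46 -51 -0.18,-0.16; -0.36,-0.32;
-51 -56 -0.19,-0.15; -0.39,-0.29;
-56 -61 -0.20,-0.13; -0.41,-0.25;
-61 -66 -0.21,-0.11; -0.43,-0.21;
-66 -71 -0.22,-0.09; -0.45,-0.18;
-71 -76 -0.23,-0.07; -0.46,-0.14;
-76 -81 -0.23,-0.05; -0.47,-0.10;
-81 -86 -0.24,-0.03; -0.48,-0.05;
-86 -91 -0.24,-0.01; -0.48,-0.01;
-91 -96 -0.24,0.01; -0.48,0.03;
-96 -101 -0.24,0.03; -0.47,0.07;
-101 -106 -0.23,0.05; -0.47,0.11;
-106 -111 -0.23,0.07; -0.46,0.15;
-111 -116 -0.22,0.09; -0.44,0.19;
-116 -121 -0.21,0.11; -0.42,0.23;
-121 -126 -0.20,0.13; -0.40,0.26;
-126 -131 -0.19,0.15; -0.38,0.30;
-131 -136 -0.18,0.16; -0.35,0.33;
-136 -141 -0.16,0.18; -0.32,0.36;
-141 -146 -0.15,0.19; -0.29,0.39;
```

```bash
c(){ python3 st.py 0.58; }; python3 -m crank '[-0.03,-0.24,0,0,0,0,255,-0.07,-0.47,0,0,0,0,255]' >/dev/null; c &&
python3 -m crank '[-0.05,-0.23,0,0,0,0,255,-0.11,-0.47,0,0,0,0,255]' >/dev/null && c &&
python3 -m crank '[-0.07,-0.23,0,0,0,0,255,-0.15,-0.46,0,0,0,0,255]' >/dev/null && c &&
python3 -m crank '[-0.09,-0.22,0,0,0,0,255,-0.19,-0.44,0,0,0,0,255]' >/dev/null && c &&
python3 -m crank '[-0.11,-0.21,0,0,0,0,255,-0.23,-0.42,0,0,0,0,255]' >/dev/null && c &&
python3 -m crank '[-0.13,-0.20,0,0,0,0,255,-0.26,-0.40,0,0,0,0,255]' >/dev/null && c &&
python3 -m crank '[-0.15,-0.19,0,0,0,0,255,-0.30,-0.38,0,0,0,0,255]' >/dev/null && c &&
python3 -m crank '[-0.16,-0.18,0,0,0,0,255,-0.33,-0.35,0,0,0,0,255]' >/dev/null && c &&
python3 -m crank '[-0.18,-0.16,0,0,0,0,255,-0.36,-0.32,0,0,0,0,255]' >/dev/null && c
```

```text
t 6.57 ang 351.1 r 0.0560 Frad 2.1 Ftan 7.6 (x427 mNm) Fz 2.2  w 0.0171 grip 39
t 6.73 ang 346.0 r 0.0559 Frad 1.6 Ftan 7.2 (x400 mNm) Fz 1.9  w 0.0168 grip 39
t 6.90 ang 340.9 r 0.0558 Frad 1.2 Ftan 7.1 (x397 mNm) Fz 2.3  w 0.0173 grip 39
t 7.07 ang 336.5 r 0.0556 Frad 0.8 Ftan 11.2 (x623 mNm) Fz 2.3  w 0.0167 grip 39
```

```bash
python3 -m crank '[0,0,0,0,0,0,255,0,0,0,0,0,0,255,0,0,0,0,0,0,255]' >/dev/null; python3 st.py 0.8 && python3 -m crank '[-0.04,-0.09,0,0,0,0,255,-0.09,-0.17,0,0,0,0,255,-0.09,-0.17,0,0,0,0,255,-0.09,-0.17,0,0,0,0,255]' >/dev/null; python3 st.py
```

```text
t 7.32 ang 336.9 r 0.0556 Frad 1.2 Ftan 9.3 (x515 mNm) Fz 1.2  w 0.0167 grip 39
t 7.65 ang 335.5 r 0.0555 Frad 0.4 Ftan 11.1 (x615 mNm) Fz 1.1  w 0.0165 grip 39
```

```bash
python3 -m crank '[-0.06,-0.11,0,0,0,0,255,-0.12,-0.23,0,0,0,0,255,-0.12,-0.23,0,0,0,0,255,-0.12,-0.23,0,0,0,0,255]' >/dev/null; python3 st.py; python3 -c "
from h import *
for a in range(-32,300,30):tab(a,a+30,5)"
```

```text
t 7.98 ang 333.5 r 0.0554 Frad 1.4 Ftan 12.7 (x705 mNm) Fz 1.0  w 0.0167 grip 39
-32 -2 0.24,0.42; 0.44,0.85; 0.60,1.31; 0.72,1.77; 0.79,2.24; 0.83,2.72;
-2 28 -0.00,0.48; -0.05,0.96; -0.14,1.43; -0.27,1.89; -0.43,2.34; -0.64,2.77;
28 58 -0.24,0.41; -0.52,0.80; -0.83,1.17; -1.18,1.51; -1.55,1.81; -1.94,2.08;
58 88 -0.42,0.24; -0.85,0.44; -1.31,0.60; -1.77,0.72; -2.24,0.79; -2.72,0.83;
88 118 -0.48,-0.00; -0.96,-0.05; -1.43,-0.14; -1.89,-0.27; -2.34,-0.43; -2.77,-0.64;
118 148 -0.41,-0.24; -0.80,-0.52; -1.17,-0.83; -1.51,-1.18; -1.81,-1.55; -2.08,-1.94;
148 178 -0.24,-0.42; -0.44,-0.85; -0.60,-1.31; -0.72,-1.77; -0.79,-2.24; -0.83,-2.72;
178 208 0.00,-0.48; 0.05,-0.96; 0.14,-1.43; 0.27,-1.89; 0.43,-2.34; 0.64,-2.77;
208 238 0.24,-0.41; 0.52,-0.80; 0.83,-1.17; 1.18,-1.51; 1.55,-1.81; 1.94,-2.08;
238 268 0.42,-0.24; 0.85,-0.44; 1.31,-0.60; 1.77,-0.72; 2.24,-0.79; 2.72,-0.83;
268 298 0.48,0.00; 0.96,0.05; 1.43,0.14; 1.89,0.27; 2.34,0.43; 2.77,0.64;
298 328 0.41,0.24; 0.80,0.52; 1.17,0.83; 1.51,1.18; 1.81,1.55; 2.08,1.94;
```

```bash
sed -i 's/\.5309,\.1267/.532,.1278/' st.py; python3 st.py
python3 -m crank '[0.32,0.42,0,0,0,0,255,0.52,0.86,0,0,0,0,255,0.68,1.31,0,0,0,0,255,0.80,1.78,0,0,0,0,255,0.88,2.25,0,0,0,0,255,0.92,2.73,0,0,0,0,255]' >/dev/null; python3 st.py 0.25 &&
python3 -m crank '[0,0.48,0,0,0,0,255,-0.05,0.96,0,0,0,0,255,-0.14,1.43,0,0,0,0,255,-0.27,1.89,0,0,0,0,255,-0.43,2.34,0,0,0,0,255,-0.64,2.77,0,0,0,0,255]' >/dev/null && python3 st.py 0.25 &&
python3 -m crank '[-0.24,0.41,0,0,0,0,255,-0.52,0.80,0,0,0,0,255,-0.83,1.17,0,0,0,0,255,-1.18,1.51,0,0,0,0,255,-1.55,1.81,0,0,0,0,255,-1.94,2.08,0,0,0,0,255]' >/dev/null && python3 st.py 0.25
python3 -c "
from h import *
for a in range(58,330,10):tab(a,a+10,5)"
```

```text
t 7.98 ang 332.0 r 0.0550 Frad 1.1 Ftan 12.8 (x701 mNm) Fz 1.0  w 0.0167 grip 39
t 8.48 ang 357.1 r 0.0555 Frad 0.6 Ftan -0.6 (x-33 mNm) Fz 3.4  w 0.0168 grip 40
t 8.98 ang 27.9 r 0.0556 Frad -0.2 Ftan -0.4 (x-24 mNm) Fz 5.7  w 0.0168 grip 40
t 9.48 ang 57.8 r 0.0556 Frad 0.7 Ftan -0.2 (x-12 mNm) Fz 5.6  w 0.0167 grip 40
58 68 -0.42,0.24; -0.85,0.44;
68 78 -0.45,0.16; -0.92,0.28;
78 88 -0.47,0.08; -0.95,0.12;
88 98 -0.48,-0.00; -0.96,-0.05;
98 108 -0.47,-0.09; -0.93,-0.22;
108 118 -0.45,-0.17; -0.88,-0.37;
118 128 -0.41,-0.24; -0.80,-0.52;
128 138 -0.36,-0.31; -0.70,-0.65;
138 148 -0.31,-0.37; -0.58,-0.77;
148 158 -0.24,-0.42; -0.44,-0.85;
158 168 -0.16,-0.45; -0.28,-0.92;
168 178 -0.08,-0.47; -0.12,-0.95;
178 188 0.00,-0.48; 0.05,-0.96;
188 198 0.09,-0.47; 0.22,-0.93;
198 208 0.17,-0.45; 0.37,-0.88;
208 218 0.24,-0.41; 0.52,-0.80;
218 228 0.31,-0.36; 0.65,-0.70;
228 238 0.37,-0.31; 0.77,-0.58;
238 248 0.42,-0.24; 0.85,-0.44;
248 258 0.45,-0.16; 0.92,-0.28;
258 268 0.47,-0.08; 0.95,-0.12;
268 278 0.48,0.00; 0.96,0.05;
278 288 0.47,0.09; 0.93,0.22;
288 298 0.45,0.17; 0.88,0.37;
298 308 0.41,0.24; 0.80,0.52;
308 318 0.36,0.31; 0.70,0.65;
318 328 0.31,0.37; 0.58,0.77;
328 338 0.24,0.42; 0.44,0.85;
```

```bash
c(){ python3 st.py 0.2; }; python3 -m crank '[-0.42,0.24,0,0,0,0,255,-0.85,0.44,0,0,0,0,255,-1.30,0.60,0,0,0,0,255,-1.77,0.72,0,0,0,0,255]' >/dev/null; c &&
python3 -m crank '[-0.47,0.08,0,0,0,0,255,-0.95,0.12,0,0,0,0,255]' >/dev/null && c &&
python3 -m crank '[-0.48,0,0,0,0,0,255,-0.96,-0.05,0,0,0,0,255]' >/dev/null && c &&
python3 -m crank '[-0.47,-0.09,0,0,0,0,255,-0.93,-0.22,0,0,0,0,255]' >/dev/null && c &&
python3 -m crank '[-0.45,-0.17,0,0,0,0,255,-0.88,-0.37,0,0,0,0,255]' >/dev/null && c &&
python3 -m crank '[-0.41,-0.24,0,0,0,0,255,-0.80,-0.52,0,0,0,0,255]' >/dev/null && c &&
python3 -m crank '[-0.36,-0.31,0,0,0,0,255,-0.70,-0.65,0,0,0,0,255]' >/dev/null && c &&
python3 -m crank '[-0.31,-0.37,0,0,0,0,255,-0.58,-0.77,0,0,0,0,255]' >/dev/null && c
```

```text
t 9.82 ang 77.8 r 0.0556 Frad 1.2 Ftan -1.5 (x-81 mNm) Fz 4.9  w 0.0167 grip 40
t 9.98 ang 87.8 r 0.0556 Frad 2.2 Ftan -0.0 (x-2 mNm) Fz 4.9  w 0.0167 grip 40
t 10.15 ang 97.8 r 0.0555 Frad 1.9 Ftan -1.3 (x-72 mNm) Fz 5.3  w 0.0167 grip 40
t 10.32 ang 107.5 r 0.0555 Frad 1.7 Ftan -4.9 (x-269 mNm) Fz 3.1  w 0.0169 grip 40
```

```bash
python3 -m crank '[0,0,0,0,0,0,255,0,0,0,0,0,0,255]' >/dev/null; python3 st.py
python3 -m crank '[-0.23,-0.08,0,0,0,0,255,-0.23,-0.08,0,0,0,0,255]' >/dev/null; python3 st.py
python3 -m crank '[-0.22,-0.09,0,0,0,0,255,-0.22,-0.09,0,0,0,0,255]' >/dev/null; python3 st.py
python3 -m crank '[-0.22,-0.10,0,0,0,0,255,-0.22,-0.10,0,0,0,0,255]' >/dev/null; python3 st.py
python3 -m crank '[-0.21,-0.10,0,0,0,0,255,-0.21,-0.10,0,0,0,0,255]' >/dev/null; python3 st.py
```

```text
t 10.48 ang 107.0 r 0.0553 Frad 2.9 Ftan -3.4 (x-191 mNm) Fz 4.3  w 0.0169 grip 40
t 10.65 ang 109.1 r 0.0553 Frad 3.5 Ftan -5.6 (x-309 mNm) Fz 4.2  w 0.0169 grip 40
t 10.82 ang 110.9 r 0.0552 Frad 2.7 Ftan -7.1 (x-394 mNm) Fz 2.8  w 0.0167 grip 39
t 10.98 ang 113.2 r 0.0552 Frad 3.6 Ftan -6.7 (x-372 mNm) Fz 2.4  w 0.0168 grip 39
t 11.15 ang 115.6 r 0.0552 Frad 3.0 Ftan -7.0 (x-385 mNm) Fz 1.4  w 0.0172 grip 39
```

```bash
c(){ python3 st.py 0.75; }; python3 -m crank '[-0.41,-0.24,0,0,0,0,255,-0.80,-0.52,0,0,0,0,255,-1.17,-0.83,0,0,0,0,255,-1.51,-1.18,0,0,0,0,255,-1.81,-1.55,0,0,0,0,255,-2.08,-1.94,0,0,0,0,255]' >/dev/null; c &&
python3 -m crank '[-0.24,-0.42,0,0,0,0,255,-0.44,-0.85,0,0,0,0,255,-0.60,-1.31,0,0,0,0,255,-0.72,-1.77,0,0,0,0,255,-0.79,-2.24,0,0,0,0,255,-0.83,-2.72,0,0,0,0,255]' >/dev/null && c &&
python3 -m crank '[0,-0.48,0,0,0,0,255,0.05,-0.96,0,0,0,0,255,0.14,-1.43,0,0,0,0,255,0.27,-1.89,0,0,0,0,255,0.43,-2.34,0,0,0,0,255,0.64,-2.77,0,0,0,0,255]' >/dev/null && c &&
python3 -m crank '[0.24,-0.41,0,0,0,0,255,0.52,-0.80,0,0,0,0,255,0.83,-1.17,0,0,0,0,255,1.18,-1.51,0,0,0,0,255,1.55,-1.81,0,0,0,0,255,1.94,-2.08,0,0,0,0,255]' >/dev/null && c
```

```text
t 11.65 ang 145.9 r 0.0550 Frad 3.9 Ftan -7.5 (x-415 mNm) Fz 3.6  w 0.0168 grip 40
t 12.15 ang 176.6 r 0.0550 Frad 1.5 Ftan -7.8 (x-429 mNm) Fz 5.3  w 0.0167 grip 40
t 12.65 ang 206.8 r 0.0549 Frad -0.9 Ftan -7.8 (x-428 mNm) Fz 6.2  w 0.0167 grip 40
t 13.15 ang 236.6 r 0.0550 Frad -1.4 Ftan -7.6 (x-419 mNm) Fz 8.3  w 0.0166 grip 40
```

```bash
c(){ python3 st.py 0.75; }; python3 -m crank '[0.42,-0.24,0,0,0,0,255,0.85,-0.44,0,0,0,0,255,1.31,-0.60,0,0,0,0,255,1.77,-0.72,0,0,0,0,255,2.24,-0.79,0,0,0,0,255,2.72,-0.83,0,0,0,0,255]' >/dev/null; c &&
python3 -m crank '[0.48,0,0,0,0,0,255,0.96,0.05,0,0,0,0,255,1.43,0.14,0,0,0,0,255,1.89,0.27,0,0,0,0,255,2.34,0.43,0,0,0,0,255,2.77,0.64,0,0,0,0,255]' >/dev/null && c &&
python3 -m crank '[0.41,0.24,0,0,0,0,255,0.80,0.52,0,0,0,0,255,1.17,0.83,0,0,0,0,255,1.51,1.18,0,0,0,0,255,1.81,1.55,0,0,0,0,255,2.08,1.94,0,0,0,0,255]' >/dev/null && c &&
python3 -m crank '[0.24,0.42,0,0,0,0,255,0.44,0.85,0,0,0,0,255,0.60,1.31,0,0,0,0,255,0.72,1.77,0,0,0,0,255,0.79,2.24,0,0,0,0,255,0.83,2.72,0,0,0,0,255]' >/dev/null && c
```

```text
t 13.65 ang 265.9 r 0.0552 Frad -1.6 Ftan -7.9 (x-434 mNm) Fz 10.4  w 0.0169 grip 40
t 14.15 ang 295.2 r 0.0554 Frad -1.1 Ftan -7.6 (x-422 mNm) Fz 10.5  w 0.0171 grip 40
t 14.65 ang 324.6 r 0.0556 Frad 0.1 Ftan -8.0 (x-443 mNm) Fz 9.3  w 0.0172 grip 40
t 15.15 ang 354.2 r 0.0555 Frad 1.7 Ftan -8.0 (x-442 mNm) Fz 7.4  w 0.0164 grip 40
```

```bash
c(){ python3 st.py 0.75; }; c && python3 -m crank '[0,0.48,0,0,0,0,255,-0.05,0.96,0,0,0,0,255,-0.14,1.43,0,0,0,0,255,-0.27,1.89,0,0,0,0,255,-0.43,2.34,0,0,0,0,255,-0.64,2.77,0,0,0,0,255]' >/dev/null && c &&
python3 -m crank '[-0.24,0.41,0,0,0,0,255,-0.52,0.80,0,0,0,0,255,-0.83,1.17,0,0,0,0,255,-1.18,1.51,0,0,0,0,255,-1.55,1.81,0,0,0,0,255,-1.94,2.08,0,0,0,0,255]' >/dev/null && c &&
python3 -m crank '[-0.42,0.24,0,0,0,0,255,-0.85,0.44,0,0,0,0,255,-1.31,0.60,0,0,0,0,255,-1.77,0.72,0,0,0,0,255,-2.24,0.79,0,0,0,0,255,-2.72,0.83,0,0,0,0,255]' >/dev/null && c
```

```text
t 15.15 ang 354.2 r 0.0555 Frad 1.7 Ftan -8.0 (x-442 mNm) Fz 7.4  w 0.0164 grip 40
t 15.65 ang 24.1 r 0.0554 Frad 2.4 Ftan -7.5 (x-415 mNm) Fz 5.3  w 0.0171 grip 40
t 16.15 ang 54.6 r 0.0554 Frad 3.4 Ftan -7.3 (x-406 mNm) Fz 3.0  w 0.0170 grip 40
t 16.65 ang 85.0 r 0.0553 Frad 3.3 Ftan -8.3 (x-459 mNm) Fz 2.2  w 0.0167 grip 40
```

```bash
python3 -m crank '[-0.48,0,0,0,0,0,255,-0.96,-0.05,0,0,0,0,255,-1.43,-0.14,0,0,0,0,255,-1.89,-0.27,0,0,0,0,255,-2.07,-0.33,0,0,0,0,255,-2.07,-0.33,0,0,0,0,255,-2.07,-0.33,0,0,0,0,255]' >/dev/null; python3 st.py
```

```text
t 17.23 ang 107.5 r 0.0552 Frad 3.9 Ftan -6.5 (x-359 mNm) Fz 2.6  w 0.0171 grip 40
```

```bash
python3 -m crank '[-0.16,-0.06,0,0,0,0,255,-0.16,-0.06,0,0,0,0,255,-0.16,-0.06,0,0,0,0,255]' >/dev/null; python3 st.py
python3 -m crank '[0.25,0.09,0,0,0,0,255,0.5,0.18,0,0,0,0,255,0.9,0.25,0,0,0,0,255,0.9,0.25,0,0,0,0,255,0.9,0.25,0,0,0,0,255]' >/dev/null; python3 st.py
```

```text
t 17.48 ang 109.2 r 0.0553 Frad 4.3 Ftan -6.9 (x-382 mNm) Fz 2.6  w 0.0169 grip 40
t 17.90 ang 101.5 r 0.0553 Frad 4.9 Ftan -1.1 (x-62 mNm) Fz 6.7  w 0.0170 grip 40
```

```bash
python3 -m crank '[0,0,0,0,0,0,180,0,0,0,0,0,0,120,0,0,0,0,0,0,60,0,0,0,0,0,0,0,0,0,0,0,0,0,0,0,0,0,0,0,0,0,0,0,0,0,0,0,0,0,0,1,0,0,0,0,0,0,3,0,0,0,0,0,0,6,0,0,0,0,0,0,9,0,0,0,0,0,0,12,0,0,0,0,0,0,12,0,0,0,0,0,0,12,0,0,0,0]'
python3 - <<'E'
from h import *
a=arm.capture("top"); b=arm.capture("side")
a=cv2.resize(a[150:260,150:310],(480,330)); b=cv2.resize(b[120:260,170:290],(320,330))
cv2.imwrite("pics/end.png",cv2.cvtColor(np.hstack([a,b]),cv2.COLOR_RGB2BGR))
E
```

```text
t: 19.07
ee_pos: [0.5219, 0.1813, 0.2537]
eef_rot: [[-0.961, 0.276, 0.004], [0.276, 0.961, 0.002], [-0.003, 0.003, -1.0]]
contact_force: [0.0, -0.2, -0.7]
grip_width: 0.0854
grasp_force: 0.0
```

View pics/end.png

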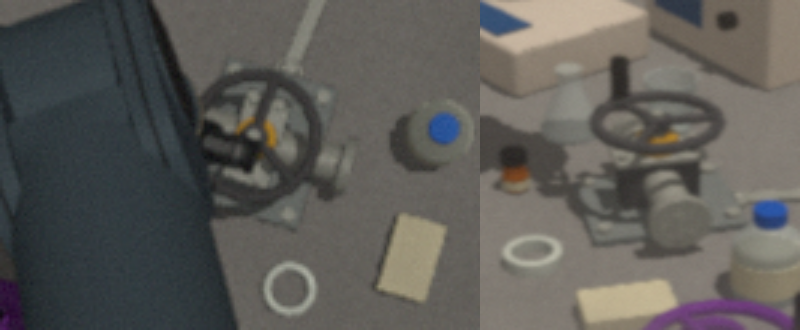

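The picture shows the hand clear of the valve. The handle stands free at side crop (620,78), and the vial, ring, carton, flask and reagent bottle are where they were.

```bash
python3 -c "
from workcell import arm
print(arm.sign_off())"
```

```text
the job is handed in; nothing more can be done
None
```

The job is handed in, with no pass/fail result returned: I wound the gate onto its seat (about 0.7 N m, limit 1.28), opened it one turn (about 359° by handle angle) from where the lost motion was taken up, and let go of the handle; the bystanders I could see in the last picture had not moved.

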